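# Switch the printer's filament selector to green

### The arm

A 6-joint arm with a two-finger parallel gripper is mounted at the origin on the work surface. World frame = base frame: x ahead of the robot, y to its left, z up, the work surface at z = 0. Lengths are in mm, angles in rad, forces in N, time in s.
With the tool pointing down it reaches from about 275 to 750 mm from the base axis. Payload 10.2 kg.
Tool frame: the origin (TCP) lies at the very end of the fingers, on their centre line; the grasp point (between the pads) lies 19 mm behind it; z points along the fingers, y is the line along which they close (so a half turn about z gives the same grasp; the last joint's range is limited). The gripper opens to 85 mm and grips with 20 to 120 N. Pads are 22 mm wide; open, the fingers measure 114 mm over their backs; the gripper's body (76 mm by 85 mm) begins 54 mm behind the grasp point. The pads swing forward as they close: fully open they stand 13 mm farther back than shut.
Start: joints at [-1.45, 0.313, 1.498, -0, 1.331, -0.223], TCP at [176.948, -494.288, 231.294] pointing down, gripper open.
Joint ranges: [-2.94, 2.94], [-0.97, 2.17], [0.19, 2.56], [-1.23, 4.37], [0.02, 3.11], [-2.88, 2.88]. Speed limits (rad/s): [2.39, 2.39, 3.01, 3.14, 3.14, 3.14].

### API

Orientations are given as a unit quaternion [w, x, y, z].
In Python, from rig import ctrl gives the robot as it stands.
- The arm moves only by the tool step_arm, never from a script. Its argument "increments" is a list of rows, each a list of 3 entries, a list of its own where there are three numbers: the shift along the tool's x, y, z in cm, then the turn, a rotation vector about the tool's x, y, z in degrees, then the opening in per cent of the stroke, from 0 (shut) to 100 (fully open). A call has 1 to 8 rows; each row is the pose to reach, as a shift and turn from the pose commanded when the call began, along the tool's axes at that moment; what a row does not reach only later rows make up. A row lasts 1/8 s, in which the tool goes at most 62.5 mm and 10.7 degrees, less where a joint would pass 70% of its speed; a pose out of reach is approached as far as the arm can. A call with a gripper value outside its range is refused whole. The fingers move at their own pace and stop on an object; "squeeze" is the grip in N (left out, the last holds). Time passes only in rows, so rows that repeat a pose let the fingers close. It gives the time, the measured TCP pose, the force, the opening and the grip force at its end, in the units of the state.
- ctrl.sense(): the state, without advancing time (a new reading comes with each control period).
- ctrl.capture(name): name is "side" or "top" or "wrist"; returns a dict with "img" (420x560x3 uint8, red, green, blue), "fx", "fy", "cx", "cy" (pixels), "extrinsics" (4x4, takes a point from camera to world coordinates). Camera axes: x right, y down, z forward; pixel columns grow to the right and rows downward; lengths in mm; the calibration is good to about 2 mm. The wrist camera is an equidistant fisheye: a pixel r from the principal point sees the ray r / f radians off the axis. A picture is of the moment at which its call begins. There is no depth.
- ctrl.finish_job(): hands the job in; it is judged then, once.
The state is a dict: "time_s": time; "joints": joint angles; "dq": joint speeds; "tau": joint torques, N m; "eef_pos": TCP position; "ee_rot": TCP orientation; "force": force on the tool from outside, world axes, zero at the start; "wrist_torque": the same for the moment, N m; "grip_width": opening from 0.0 (shut) to 1.0 (fully open); "grip_force": force on a finger pad.
Only numpy, scipy, OpenCV 4.12 (cv2) and the standard library are available. Lean on these libraries where they do the work, as an engineer would, in place of code of your own. Each camera call takes 0.05 s, during which the arm holds its last target. There are 200 camera calls.

### The job

The filament selector stands parked at its grey mark. Lift its spring plunger clear by the black cap, turn the dial the shorter way round to the green swatch, and let the plunger drop fully home into the green hole, feeling gently about for it since the swatches only show roughly where the holes are. Never ram or drag the pin hard against the plate, leave the cup, the printed mushroom and the scraper where they are, and let go at the end.

Things in the scene. Friction and masses are not known exactly. Their poses are not given: they have to be found in the camera images.
- housing: white round fixed selector housing, 236 mm across, 40 mm high, on a dark grey mat. Origin: centre of its underside, on the dial's vertical turning axis. Its x axis points from there to the square grey park mark (26 mm, on the rim 100 mm from the axis), with a 40 mm wide slot in which the pin starts. Seven colour swatches follow round the rim, 45 degrees apart, one hole for each
- dial (a joint): angle (rad) of the flat grey dial on the housing, 152 mm across, its top 47 mm above the housing's origin, a white line pointing to the plunger: 0 points to the park mark, grows counterclockwise from above. It turns endlessly both ways, friction 0.05 N m, stays where left; starts within 0.17 of 0
- cap_mid (a point): middle of the plunger's black round cap, 26 mm in diameter and height, on a 10 mm stem on the dial, 60 mm from its axis. The cap swivels freely, so the gripper need not turn with the dial. Pin down in a hole, or in the park slot as at the start: this point is 74 mm above the housing's origin, the cap's underside 14 mm above the dial; pin resting on the plate: 81 mm
- plunger (a joint): height (m) of the spring plunger, growing upward: 0 fully down in a hole or in the park slot (as at the start), 0.007 pin resting on the plate between holes, 0.014 upper stop. At 0.010 or more the pin is safely clear of the plate. A spring pushes it down with 3 N (home) to 5 N (top). It is moved by lifting the cap
- pin: hidden 8 mm locking pin straight below the cap; origin 8 mm above its tip. It drops 7 mm by spring into holes, 10.5 mm wide along the arc, of a fixed plate under the dial, and locks the dial, if the cap is free to sink. The plate is roughly drilled: each hole lies 3 to 12 mm along the arc, on an unknown side, from the line of its swatch. Over 18 N between pin and plate damages it
- swatch_green: fixed green disc, 24 mm in diameter, 3 mm thick, on the housing's rim 100 mm from the dial's axis; origin: centre of its underside. It marks the wanted filament and lies 45, 90 or 135 degrees to either side of the park mark. The others are red, yellow, blue, black and pink in any order, and white straight opposite the park mark
- mushroom: loose white 3D-printed mushroom, 60 mm across and 64 mm high, to be left alone; origin: centre of its underside
- cup: loose blue plastic cup, 68 mm across and 75 mm high, to be left alone; origin: centre of its underside
- scraper: loose scraper with an orange handle, 190 mm long, lying along its x axis, to be left alone; origin near its middle

How it is judged:
By the outcome, as a careful person would: the job done as asked, in the order asked, and still so for the second after the job is handed in, with the robot touching nothing.
It also fails if it takes over 58 s, if anything falls off the work surface, if the arm or the gripper's body presses on something with over 40 N, if the wrist force passes 120 N, or if a joint passes its speed limit or range.

## Working session

There is one attempt and no reset: what is moved stays moved. The work goes in short steps, Python scripts to look and compute and a tool call to move; the robot and the scene stay as the last step left them, time stands still between calls to the robot, and variables do not carry over. Pictures are saved under pics/ and viewed, at most 10 in all, crops included, and the job is handed in when it is done.

Besides the shell and the picture viewer there is one more tool, called after "Request:" as name(argument=value, ...), one argument or row to a line, values as JSON. step_arm: Moves the arm, as the interface text tells. Its arguments: {"type":"object","properties":{"increments":{"type":"array"},"squeeze":{"type":"number"}},"required":["increments"]}

```bash
mkdir -p pics; ls; cat > h.py <<'E'
from rig import ctrl
import numpy as np, cv2, json
def shot(n,f):
    c=ctrl.capture(n); cv2.imwrite(f'pics/{f}.png',c['img'][:,:,::-1]); 
    np.savez(f'pics/{f}.npz',**{k:np.array(v) for k,v in c.items()}); return c
def ray(f,u,v,fish=False):
    c=np.load(f'pics/{f}.npz'); E=c['extrinsics']; x=(u-c['cx'])/c['fx']; y=(v-c['cy'])/c['fy']
    if fish:
        r=np.hypot(x,y); d=np.array([x/r*np.sin(r),y/r*np.sin(r),np.cos(r)])
    else: d=np.array([x,y,1.])
    d=E[:3,:3]@d; return E[:3,3],d/np.linalg.norm(d)
def tri(rays):
    A=sum(np.eye(3)-np.outer(d,d) for o,d in rays); b=sum((np.eye(3)-np.outer(d,d))@o for o,d in rays)
    p=np.linalg.solve(A,b); return p,[np.linalg.norm((np.eye(3)-np.outer(d,d))@(p-o)) for o,d in rays]
def atz(r,z): o,d=r; return o+d*(z-o[2])/d[2]
E
python3 - <<'E'
from h import *
for n in('side','top','wrist'):
    c=shot(n,n+'0'); print(n,c['fx'],c['cx'],c['cy'],c['extrinsics'][:3].round(2).tolist())
a=[cv2.imread(f'pics/{n}0.png') for n in('side','top')]
print(ctrl.sense())
E
```

```text
pics
side 392.8776342230163 278.16176864855674 210.82471886336614 [[0.96, -0.18, 0.22, 415.11], [-0.28, -0.63, 0.73, -554.46], [0.01, -0.76, -0.65, 597.68]]
top 433.5399699060008 281.80615253687273 209.6349457734189 [[-0.02, -1.0, 0.06, 542.44], [-1.0, 0.02, -0.02, 35.98], [0.02, -0.06, -1.0, 913.34]]
wrist 325.19226210127806 278.20309605544685 206.5718002062254 [[0.34, -0.9, -0.27, 247.26], [-0.94, -0.32, -0.09, -469.45], [-0.0, 0.29, -0.96, 374.23]]
{'time_s': 0.15, 'joints': array([-1.45035016e+00,  3.13291395e-01,  1.49821701e+00, -4.27500471e-08,
        1.33097286e+00, -2.23373392e-01]), 'dq': array([ 0.00090373, -0.00264759, -0.00271516,  0.00095162, -0.00139736,
        0.00189201]), 'tau': array([ 1.72127424e-03, -4.12366748e+01, -2.59796923e+01, -1.24052208e-04,
        3.23163600e-03, -4.90896412e-06]), 'eef_pos': array([ 176.95047179, -494.09864289,  230.89907768]), 'ee_rot': array([-4.43716109e-04,  9.85259771e-01,  1.71064277e-01,  2.28346265e-05]), 'force': array([-0.21531701,  0.12958317, -1.28584859]), 'wrist_torque': array([-0.08002011, -0.0279327 ,  0.0338183 ]), 'grip_force': 0.0, 'grip_width': 0.9986922308704504}
```

View pics/top0.png

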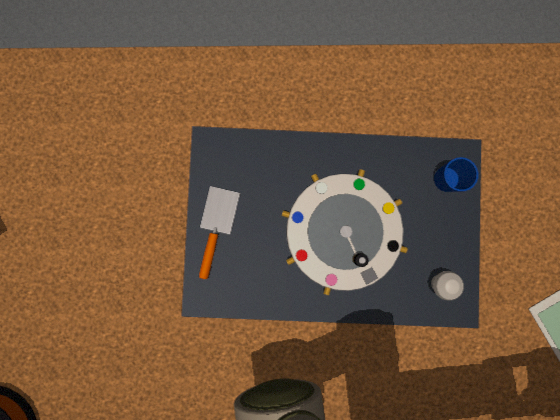

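View pics/side0.png

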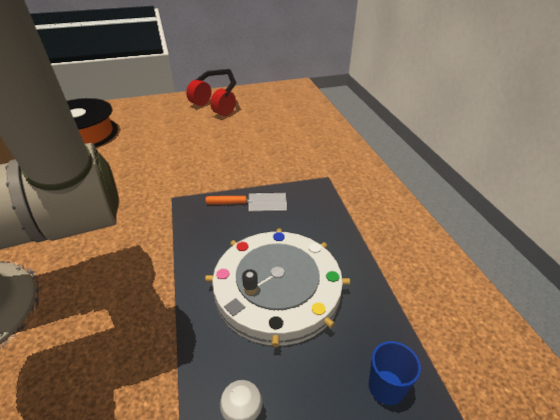

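The top view shows the axis at about (346,232), the park mark at (369,276), the cap at (361,260) and green at (359,184). Green is third counterclockwise after black and yellow, so +135°. The cup is at (459,175), the mushroom at (448,286) and the scraper at (212,235). I'll enlarge a crop to measure more closely.

```bash
python3 - <<'E'
import cv2,numpy as np
a=cv2.imread('pics/top0.png')[165:301,280:410]; b=cv2.imread('pics/side0.png')[225:345,205:355]
A=cv2.resize(a,None,fx=4,fy=4,interpolation=cv2.INTER_CUBIC); cv2.imwrite('pics/topc.png',A)
B=cv2.resize(b,None,fx=5,fy=5,interpolation=cv2.INTER_CUBIC); cv2.imwrite('pics/sidec.png',B)
E
```

```text
(no output)
```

View pics/topc.png

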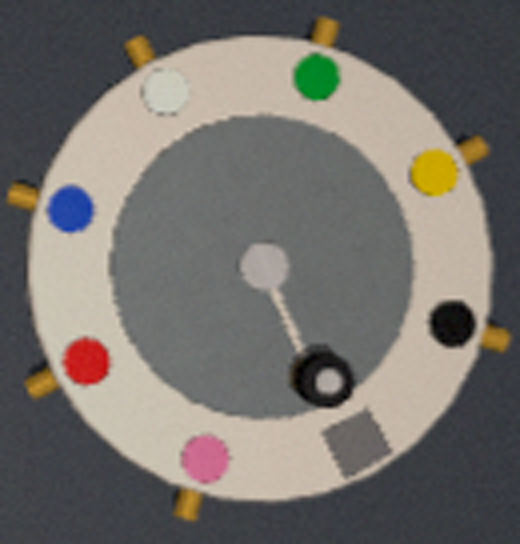

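View pics/sidec.png

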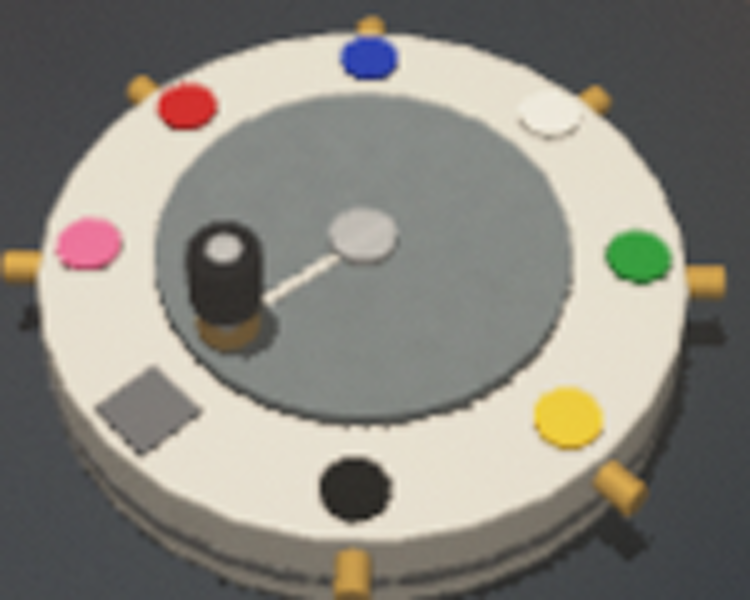

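The top crop gives swatch centres white (165,91), green (317,77), yellow (434,172), black (452,324), pink (205,458), red (87,361), blue (70,208) and park (357,443). The cap-top dot is at (328,380) and the hub at (264,266). In the side crop the dot is at (224,247), the hub at (363,234) and green at (639,256).

```bash
python3 - <<'E'
from h import *
T=dict(park=(357,443),black=(452,324),yellow=(434,172),green=(317,77),white=(165,91),blue=(70,208),red=(87,361),pink=(205,458),hub=(264,266),dot=(328,380))
S=dict(park=(149,410),black=(355,489),yellow=(568,417),green=(639,256),white=(551,110),blue=(369,58),red=(187,106),pink=(89,243),hub=(363,234),dot=(224,247))
P={}
for k in T:
    t=(np.array(T[k])+.5)/4-.5+[280,165]; s=(np.array(S[k])+.5)/5-.5+[205,225]
    p,e=tri([ray('top0',*t),ray('side0',*s)]); P[k]=p; print(k,p.round(1),np.round(e,1))
n=list(T)[:8]; Q=np.array([P[k] for k in n]); 
# fit centre+yaw with r=100
x=Q[:,:2]; th=np.arange(8)*np.pi/4
A=[];b=[]
for (px,py),t in zip(x,th):
    A+= [[1,0,np.cos(t),-np.sin(t)],[0,1,np.sin(t),np.cos(t)]]; b+=[px,py]
s,r,_,_=np.linalg.lstsq(np.array(A),np.array(b),rcond=None)
yaw=np.arctan2(s[3],s[2]); print('c',s[:2].round(1),'R',np.hypot(s[2],s[3]),'yaw',yaw,'res',(np.array(A)@s-b).round(1),'z',Q[:,2].mean())
d=P['dot'][:2]-s[:2]; print('cap r',np.hypot(*d),'dial ang',np.arctan2(d[1],d[0])-yaw)
for u,v in[(325,22),(474,150),(497,338),(187,508),(40,383),(22,195),(138,50)]:
    t=(np.array([u,v])+.5)/4-.5+[280,165]; p=atz(ray('top0',*t),20)[:2]-s[:2]; print(np.hypot(*p),np.degrees((np.arctan2(p[1],p[0])-yaw)%(2*np.pi)))
st=ctrl.sense(); from scipy.spatial.transform import Rotation as R
q=st['ee_rot']; print(R.from_quat([*q[1:],q[0]]).as_matrix().round(3))
E
```

```text
park [ 459.7 -152.4   42.9] [0.3 0.3]
black [ 517.9 -201.9   43.7] [0.5 0.5]
yellow [ 594.5 -195.3   44.1] [0.5 0.5]
green [ 643.7 -137.5   44.7] [0.4 0.4]
white [638.1 -60.3  45.7] [0.1 0.1]
blue [579.4 -11.1  43.8] [0.9 0.9]
red [502.9 -17.9  44.7] [0.8 0.8]
pink [453.6 -75.8  44.3] [0.7 0.7]
hub [ 548.6 -106.5   52.9] [0.6 0.6]
dot [ 493.6 -129.3   89.7] [0.8 0.8]
c [ 548.7 -106.5] R 100.09786278594135 yaw -2.6669410864444796 res [ 0.   0.1  0.2  0.1  0.  -0.3  0.3  0.3 -0.4 -0.5 -0.  -0.1  0.1  0.5
 -0.2 -0.1] z 44.2404042579614
cap r 59.653811239736015 dial ang -0.08293650881261216
133.48478018137558 134.8933128413002
130.6094184185204 89.5535036566028
130.9118564094313 45.62638770657751
127.62012452030216 315.7658379249782
124.97430038836974 269.89648021914894
125.05051329742646 224.26999496255618
127.38036624968571 179.29596798156226
[[ 0.941  0.337 -0.   ]
 [ 0.337 -0.941  0.001]
 [ 0.    -0.001 -1.   ]]
```

```bash
cat >> h.py <<'E'
C=np.array([548.7,-106.5]); YAW=-2.6669
X=np.array([[0.9415,0.3371,0],[0.3371,-0.9415,0],[0,0,-1]]) # rows = tool axes in world
def shift(cur,tgt): return (X@(np.array(tgt,float)-cur)/10).round(3).tolist()
def cap(a,r=60): return C+r*np.array([np.cos(a+YAW),np.sin(a+YAW)])
E
python3 - <<'E'
from h import *
c=cap(-.083); print(c, shift([176.948,-494.288,231.294],[*c,160]))
E
```

```text
[ 493.24414753 -129.40520522] [42.079, -23.691, 7.129]
```

Request:
step_arm(
  increments=[
    [[42.08,-23.69,2.0],[0,0,0],55],
    [[42.08,-23.69,2.0],[0,0,0],55],
    [[42.08,-23.69,2.0],[0,0,0],55],
    [[42.08,-23.69,2.0],[0,0,0],55],
    [[42.08,-23.69,2.0],[0,0,0],55],
    [[42.08,-23.69,2.0],[0,0,0],55],
    [[42.08,-23.69,7.13],[0,0,0],55],
    [[42.08,-23.69,7.13],[0,0,0],55],
  ],
  squeeze=25,
)

```text
time_s: 1.15
eef_pos: [494.3, -127.7, 159.2]
ee_rot: [0.0, 0.985, 0.171, 0.0]
force: [1.7, -0.9, 0.9]
grip_width: 0.548
grip_force: 0.0
```

```bash
python3 - <<'E'
from h import *
shot('wrist','w1'); s=ctrl.sense(); print(s['eef_pos'],s['force'])
a=cv2.imread('pics/w1.png'); cv2.imwrite('pics/w1c.png',cv2.resize(a[60:420,100:460],None,fx=1.6,fy=1.6,interpolation=cv2.INTER_CUBIC))
E
```

```text
[ 495.31805625 -123.00060094  155.61853955] [-1.57687051  5.33409923 -3.90619716]
```

View pics/w1c.png

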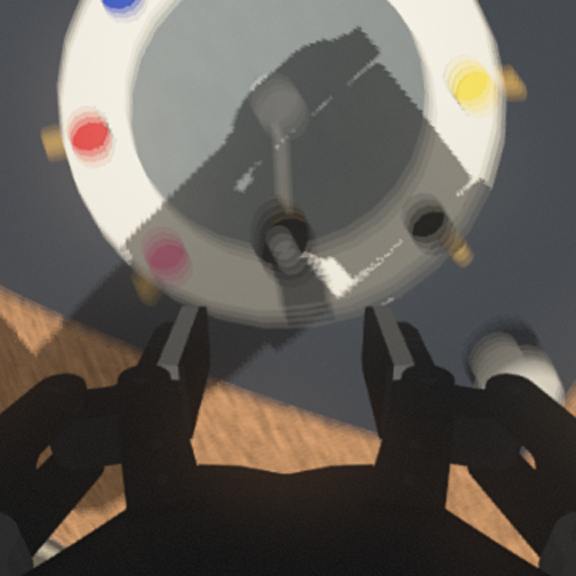

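The picture is motion-blurred because the arm was still overshooting. The cap is at about (287,240), centred between the fingers. Next I'll descend partway and let it settle.

Request:
step_arm(
  increments=[
    [[0,0,0],[0,0,0],55],
    [[0,0,1.5],[0,0,0],55],
    [[0,0,3.0],[0,0,0],55],
    [[0,0,4.5],[0,0,0],55],
    [[0,0,5.5],[0,0,0],55],
    [[0,0,6.0],[0,0,0],55],
    [[0,0,6.0],[0,0,0],55],
    [[0,0,6.0],[0,0,0],55],
  ],
)

```text
time_s: 2.2
eef_pos: [493.5, -129.5, 100.4]
ee_rot: [0.0, 0.985, 0.171, 0.0]
force: [-0.2, -0.1, -0.2]
grip_width: 0.551
grip_force: 0.0
```

```bash
python3 - <<'E'
from h import *
shot('side','s1');shot('wrist','w2'); s=ctrl.sense(); print(s['eef_pos'],s['force'])
a=cv2.imread('pics/s1.png')[190:345,180:355];a=cv2.resize(a,None,fx=3,fy=3,interpolation=cv2.INTER_CUBIC)
b=cv2.imread('pics/w2.png')[180:345,230:350][:155]; b=cv2.resize(b,None,fx=2.2,fy=3,interpolation=cv2.INTER_CUBIC)
cv2.imwrite('pics/c2.png',np.hstack([a,b[:465]]))
E
```

```text
[ 493.46354818 -129.46802151  100.36547273] [-0.02947663  0.49096134  0.44641832]
```

View pics/c2.png

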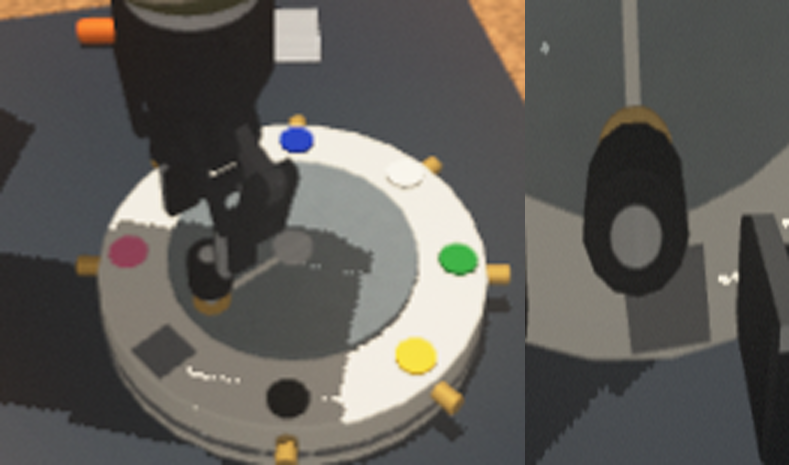

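The side view shows the fingers straddling the cap. The wrist view shows the cap-top dot at pixel (280.0, 259), against the finger pad at about (330,260). I'll use it to check the cap position.

```bash
python3 - <<'E'
from h import *
r=ray('w2',280,259,True); print(atz(r,89))
t=(np.array([328,380])+.5)/4-.5+[280,165]; s=(np.array([224,247])+.5)/5-.5+[205,225]
print(tri([ray('top0',*t),ray('side0',*s),r])); print(shift([493.244,-129.405,99.99],[493.244,-129.405,57.5]))
E
```

```text
[ 493.21239705 -130.8460845    89.        ]
(array([ 493.6250843 , -129.87059941,   90.18456545]), [np.float64(0.9182227302092237), np.float64(0.9541581440961846), np.float64(0.7827106740694149)])
[0.0, 0.0, 4.249]
```

Request:
step_arm(
  increments=[
    [[0,0,1.0],[0,0,0],55],
    [[0,0,2.0],[0,0,0],55],
    [[0,0,3.0],[0,0,0],55],
    [[0,0,3.7],[0,0,0],55],
    [[0,0,4.1],[0,0,0],55],
    [[0,0,4.25],[0,0,0],55],
    [[0,0,4.25],[0,0,0],55],
    [[0,0,4.25],[0,0,0],55],
  ],
)

```text
time_s: 3.3
eef_pos: [493.4, -129.5, 57.7]
ee_rot: [0.0, 0.985, 0.171, 0.0]
force: [-0.8, -1.0, 0.4]
grip_width: 0.552
grip_force: 0.0
```

Request:
step_arm(
  increments=[
    [[0,0,0],[0,0,0],40],
    [[0,0,0],[0,0,0],30],
    [[0,0,0],[0,0,0],20],
    [[0,0,0],[0,0,0],15],
    [[0,0,0],[0,0,0],15],
    [[0,0,0],[0,0,0],15],
  ],
  squeeze=25,
)

```text
time_s: 4.05
eef_pos: [493.4, -129.5, 57.7]
ee_rot: [0.0, 0.985, 0.171, 0.0]
force: [-1.4, -0.8, 4.6]
grip_width: 0.299
grip_force: 24.5
```

Request:
step_arm(
  increments=[
    [[0,0,-0.2],[0,0,0],15],
    [[0,0,-0.5],[0,0,0],15],
    [[0,0,-0.8],[0,0,0],15],
    [[0,0,-1.05],[0,0,0],15],
    [[0,0,-1.2],[0,0,0],15],
    [[0,0,-1.2],[0,0,0],15],
    [[0,0,-1.2],[0,0,0],15],
  ],
)

```text
time_s: 4.92
eef_pos: [493.2, -129.3, 69.4]
ee_rot: [-0.0, 0.985, 0.171, -0.0]
force: [2.1, 2.1, -4.7]
grip_width: 0.295
grip_force: 24.8
```

```bash
python3 - <<'E'
from h import *
for i in range(3):
    s=ctrl.sense(); print(s['eef_pos'],s['force'],s['grip_width'])
shot('side','s3'); shot('top','t3')
a=cv2.imread('pics/s3.png')[200:330,190:330];a=cv2.resize(a,None,fx=4,fy=4,interpolation=cv2.INTER_CUBIC); cv2.imwrite('pics/c3.png',a)
# path, commanded cur
cur=[493.244,-129.405,69.49]
for a in np.arange(-.083,2.356+.01,(2.356-.2+.083)/14): print(round(a,3),shift(cur,[*cap(a),69.49]))
E
```

```text
[ 493.1837347  -129.27181845   69.35932066] [ 2.05204401  2.08993252 -4.72158158] 0.29458913968065287
[ 493.1837347  -129.27181845   69.35932066] [ 2.05204401  2.08993252 -4.72158158] 0.29458913968065287
[ 493.1837347  -129.27181845   69.35932066] [ 2.05204401  2.08993252 -4.72158158] 0.29458913968065287
-0.083 [0.0, 0.0, 0.0]
0.077 [0.122, 0.951, 0.0]
0.237 [0.394, 1.87, 0.0]
0.397 [0.809, 2.734, 0.0]
0.557 [1.356, 3.521, 0.0]
0.717 [2.022, 4.211, 0.0]
0.877 [2.789, 4.786, 0.0]
1.036 [3.638, 5.231, 0.0]
1.196 [4.547, 5.536, 0.0]
1.356 [5.492, 5.692, 0.0]
1.516 [6.451, 5.696, 0.0]
1.676 [7.398, 5.546, 0.0]
1.836 [8.309, 5.248, 0.0]
1.996 [9.161, 4.809, 0.0]
2.156 [9.932, 4.239, 0.0]
2.316 [10.603, 3.554, 0.0]
```

View pics/c3.png

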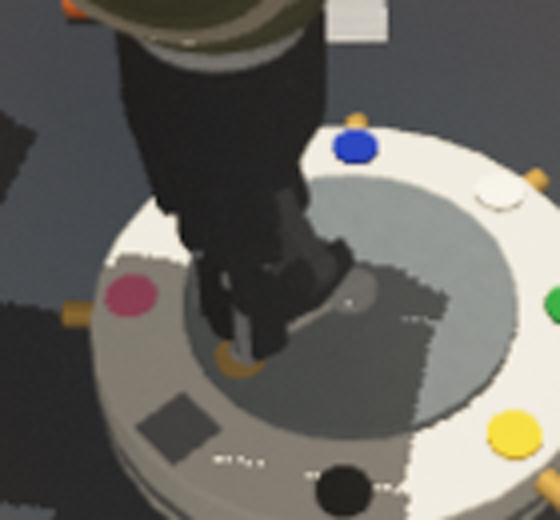

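The cap is held between the pads, and a 4.7 N downward pull fits a lift of about 12 mm, so the pin is clear. I'll work out a slow arc in small steps.

```bash
python3 - <<'E'
from h import *
segs=[[-.04,.04,.14,.24,.34,.44,.54,.64],[.74,.84,.94,1.04,1.14,1.24,1.34,1.44],[1.54,1.64,1.74,1.84,1.94,2.04,2.12,2.156]]
c=-.083
for s in segs:
    print([[[round(x,2) for x in shift([*cap(c),0],[*cap(a),0])],[0,0,0],15] for a in s]); c=s[-1]
E
```

```text
[[[0.02, 0.26, 0.0], [0, 0, 0], 15], [[0.08, 0.73, 0.0], [0, 0, 0], 15], [[0.21, 1.32, 0.0], [0, 0, 0], 15], [[0.4, 1.89, 0.0], [0, 0, 0], 15], [[0.65, 2.44, 0.0], [0, 0, 0], 15], [[0.94, 2.96, 0.0], [0, 0, 0], 15], [[1.29, 3.44, 0.0], [0, 0, 0], 15], [[1.69, 3.89, 0.0], [0, 0, 0], 15]]
[[[0.44, 0.41, 0.0], [0, 0, 0], 15], [[0.92, 0.77, 0.0], [0, 0, 0], 15], [[1.43, 1.08, 0.0], [0, 0, 0], 15], [[1.97, 1.35, 0.0], [0, 0, 0], 15], [[2.53, 1.55, 0.0], [0, 0, 0], 15], [[3.11, 1.7, 0.0], [0, 0, 0], 15], [[3.71, 1.79, 0.0], [0, 0, 0], 15], [[4.3, 1.82, 0.0], [0, 0, 0], 15]]
[[[0.6, -0.03, 0.0], [0, 0, 0], 15], [[1.19, -0.12, 0.0], [0, 0, 0], 15], [[1.77, -0.27, 0.0], [0, 0, 0], 15], [[2.34, -0.47, 0.0], [0, 0, 0], 15], [[2.88, -0.73, 0.0], [0, 0, 0], 15], [[3.39, -1.05, 0.0], [0, 0, 0], 15], [[3.77, -1.33, 0.0], [0, 0, 0], 15], [[3.94, -1.47, 0.0], [0, 0, 0], 15]]
```

Request:
step_arm(
  increments=[
    [[0.02,0.26,0.0],[0,0,0],15],
    [[0.08,0.73,0.0],[0,0,0],15],
    [[0.21,1.32,0.0],[0,0,0],15],
    [[0.4,1.89,0.0],[0,0,0],15],
    [[0.65,2.44,0.0],[0,0,0],15],
    [[0.94,2.96,0.0],[0,0,0],15],
    [[1.29,3.44,0.0],[0,0,0],15],
    [[1.69,3.89,0.0],[0,0,0],15],
  ],
)

```text
time_s: 6.02
eef_pos: [522.5, -160.9, 69.5]
ee_rot: [0.0, 0.985, 0.171, -0.0]
force: [-2.8, -3.3, -4.9]
grip_width: 0.296
grip_force: 24.8
```

Request:
step_arm(
  increments=[
    [[0.44,0.41,0.0],[0,0,0],15],
    [[0.92,0.77,0.0],[0,0,0],15],
    [[1.43,1.08,0.0],[0,0,0],15],
    [[1.97,1.35,0.0],[0,0,0],15],
    [[2.53,1.55,0.0],[0,0,0],15],
    [[3.11,1.7,0.0],[0,0,0],15],
    [[3.71,1.79,0.0],[0,0,0],15],
    [[4.3,1.82,0.0],[0,0,0],15],
  ],
)

```text
time_s: 7.02
eef_pos: [569.9, -163.5, 69.8]
ee_rot: [0.001, 0.985, 0.171, 0.001]
force: [0.4, -4.5, -5.8]
grip_width: 0.296
grip_force: 25.0
```

Request:
step_arm(
  increments=[
    [[0.6,-0.03,0.0],[0,0,0],15],
    [[1.19,-0.12,0.0],[0,0,0],15],
    [[1.77,-0.27,0.0],[0,0,0],15],
    [[2.34,-0.47,0.0],[0,0,0],15],
    [[2.88,-0.73,0.0],[0,0,0],15],
    [[3.39,-1.05,0.0],[0,0,0],15],
    [[3.77,-1.33,0.0],[0,0,0],15],
    [[3.94,-1.47,0.0],[0,0,0],15],
  ],
)

```text
time_s: 8.02
eef_pos: [601.9, -135.5, 69.7]
ee_rot: [0.0, 0.985, 0.171, 0.001]
force: [3.0, -3.5, -5.4]
grip_width: 0.292
grip_force: 25.0
```

Request:
step_arm(
  increments=[
    [[0,0,0],[0,0,0],15],
    [[0,0,0],[0,0,0],15],
    [[0,0,0.2],[0,0,0],15],
    [[0,0,0.4],[0,0,0],15],
    [[0,0,0.5],[0,0,0],15],
    [[0,0,0.55],[0,0,0],15],
    [[0,0,0.55],[0,0,0],15],
  ],
)

```text
time_s: 8.9
eef_pos: [601.8, -135.7, 64.8]
ee_rot: [0.0, 0.985, 0.171, 0.001]
force: [5.5, -0.0, 2.1]
grip_width: 0.296
grip_force: 25.5
```

```bash
cat >> h.py <<'E'
def ang(p): d=np.array(p)[:2]-C; return ((np.arctan2(d[1],d[0])-YAW-2.3562+np.pi)%(2*np.pi)-np.pi)*60, np.hypot(*d)
E
python3 - <<'E'
from h import *
print(ang([601.8,-135.7]))
prev=[*cap(2.156),0]
for s in[-10,-8.2,-6.4,-4.6,-2.8,2.5,4.3,6.1,7.9,9.7,11.5]:
    t=[*cap(2.3562+s/60,60.8),0]; print(s,np.round(t[:2],1),[round(x,2) for x in shift(prev,t)]); prev=t
E
```

```text
(np.float64(-11.524254888183583), np.float64(60.599092402444356))
-10 [ 602.7 -134.4] [0.2, -0.08, 0.0]
-8.2 [ 603.5 -132.8] [0.13, -0.13, 0.0]
-6.4 [ 604.3 -131.1] [0.13, -0.13, 0.0]
-4.6 [ 605.  -129.5] [0.12, -0.13, 0.0]
-2.8 [ 605.7 -127.8] [0.12, -0.14, 0.0]
2.5 [ 607.3 -122.7] [0.33, -0.42, 0.0]
4.3 [ 607.8 -120.9] [0.1, -0.15, 0.0]
6.1 [ 608.2 -119.1] [0.1, -0.15, 0.0]
7.9 [ 608.5 -117.3] [0.09, -0.16, 0.0]
9.7 [ 608.8 -115.5] [0.09, -0.16, 0.0]
11.5 [ 609.1 -113.7] [0.08, -0.16, 0.0]
```

Request:
step_arm(
  increments=[
    [[0,0,-0.4],[0,0,0],15],
    [[0,0,-0.5],[0,0,0],15],
    [[0.2,-0.08,-0.5],[0,0,0],15],
    [[0.2,-0.08,-0.5],[0,0,0],15],
    [[0.2,-0.08,-0.3],[0,0,0],15],
    [[0.2,-0.08,-0.1],[0,0,0],15],
    [[0.2,-0.08,0],[0,0,0],15],
    [[0.2,-0.08,0],[0,0,0],15],
  ],
)

```text
time_s: 9.9
eef_pos: [602.7, -134.4, 64.7]
ee_rot: [0.0, 0.985, 0.171, 0.0]
force: [-0.0, -0.1, 4.9]
grip_width: 0.298
grip_force: 25.9
```

Request:
step_arm(
  increments=[
    [[0,0,-0.4],[0,0,0],15],
    [[0,0,-0.5],[0,0,0],15],
    [[0.13,-0.13,-0.5],[0,0,0],15],
    [[0.13,-0.13,-0.5],[0,0,0],15],
    [[0.13,-0.13,-0.3],[0,0,0],15],
    [[0.13,-0.13,-0.1],[0,0,0],15],
    [[0.13,-0.13,-0.02],[0,0,0],15],
    [[0.13,-0.13,-0.02],[0,0,0],15],
  ],
)

```text
time_s: 10.9
eef_pos: [603.5, -132.7, 64.8]
ee_rot: [0.0, 0.985, 0.171, 0.0]
force: [0.1, 0.1, 2.0]
grip_width: 0.298
grip_force: 25.7
```

Request:
step_arm(
  increments=[
    [[0,0,-0.4],[0,0,0],15],
    [[0,0,-0.5],[0,0,0],15],
    [[0.13,-0.13,-0.5],[0,0,0],15],
    [[0.13,-0.13,-0.5],[0,0,0],15],
    [[0.13,-0.13,-0.3],[0,0,0],15],
    [[0.13,-0.13,-0.1],[0,0,0],15],
    [[0.13,-0.13,0],[0,0,0],15],
    [[0.13,-0.13,0],[0,0,0],15],
  ],
)

```text
time_s: 11.9
eef_pos: [604.3, -131.1, 64.7]
ee_rot: [0.0, 0.985, 0.171, 0.0]
force: [-1.4, 0.6, 2.1]
grip_width: 0.296
grip_force: 25.7
```

Request:
step_arm(
  increments=[
    [[0,0,-0.4],[0,0,0],15],
    [[0,0,-0.5],[0,0,0],15],
    [[0.12,-0.13,-0.5],[0,0,0],15],
    [[0.12,-0.13,-0.5],[0,0,0],15],
    [[0.12,-0.13,-0.3],[0,0,0],15],
    [[0.12,-0.13,-0.1],[0,0,0],15],
    [[0.12,-0.13,0],[0,0,0],15],
    [[0.12,-0.13,0],[0,0,0],15],
  ],
)

```text
time_s: 12.9
eef_pos: [605.0, -129.4, 64.7]
ee_rot: [0.0, 0.985, 0.171, 0.0]
force: [-1.9, 1.1, 2.0]
grip_width: 0.295
grip_force: 25.7
```

Request:
step_arm(
  increments=[
    [[0,0,-0.4],[0,0,0],15],
    [[0,0,-0.5],[0,0,0],15],
    [[0.12,-0.14,-0.5],[0,0,0],15],
    [[0.12,-0.14,-0.5],[0,0,0],15],
    [[0.12,-0.14,-0.3],[0,0,0],15],
    [[0.12,-0.14,-0.1],[0,0,0],15],
    [[0.12,-0.14,0],[0,0,0],15],
    [[0.12,-0.14,0],[0,0,0],15],
  ],
)

```text
time_s: 13.9
eef_pos: [605.7, -127.7, 64.8]
ee_rot: [0.0, 0.985, 0.171, 0.0]
force: [-2.5, 0.5, 2.7]
grip_width: 0.293
grip_force: 25.8
```

Request:
step_arm(
  increments=[
    [[0,0,-0.4],[0,0,0],15],
    [[0,0,-0.5],[0,0,0],15],
    [[0.16,-0.22,-0.5],[0,0,0],15],
    [[0.31,-0.44,-0.5],[0,0,0],15],
    [[0.31,-0.44,-0.4],[0,0,0],15],
    [[0.31,-0.44,-0.1],[0,0,0],15],
    [[0.31,-0.44,0],[0,0,0],15],
    [[0.31,-0.44,0],[0,0,0],15],
  ],
)

```text
time_s: 14.9
eef_pos: [607.2, -122.4, 64.7]
ee_rot: [0.0, 0.985, 0.171, 0.0]
force: [-0.5, 1.9, 1.7]
grip_width: 0.296
grip_force: 25.7
```

Request:
step_arm(
  increments=[
    [[0,0,-0.4],[0,0,0],15],
    [[0,0,-0.5],[0,0,0],15],
    [[0.1,-0.15,-0.5],[0,0,0],15],
    [[0.1,-0.15,-0.5],[0,0,0],15],
    [[0.1,-0.15,-0.3],[0,0,0],15],
    [[0.1,-0.15,-0.1],[0,0,0],15],
    [[0.1,-0.15,0],[0,0,0],15],
    [[0.1,-0.15,0],[0,0,0],15],
  ],
)

```text
time_s: 15.9
eef_pos: [607.6, -120.9, 64.7]
ee_rot: [0.0, 0.985, 0.171, 0.0]
force: [0.8, 0.1, 1.3]
grip_width: 0.301
grip_force: 25.5
```

Request:
step_arm(
  increments=[
    [[0,0,-0.4],[0,0,0],15],
    [[0,0,-0.5],[0,0,0],15],
    [[0.1,-0.15,-0.5],[0,0,0],15],
    [[0.1,-0.15,-0.5],[0,0,0],15],
    [[0.1,-0.15,-0.3],[0,0,0],15],
    [[0.1,-0.15,-0.1],[0,0,0],15],
    [[0.1,-0.15,0],[0,0,0],15],
    [[0.1,-0.15,0],[0,0,0],15],
  ],
)

```text
time_s: 16.9
eef_pos: [607.9, -119.0, 64.4]
ee_rot: [-0.0, 0.985, 0.171, 0.0]
force: [1.7, 0.6, -1.1]
grip_width: 0.292
grip_force: 25.3
```

Request:
step_arm(
  increments=[
    [[0,0,0.05],[0,0,0],15],
    [[0,0,0.08],[0,0,0],15],
    [[0,0,0.08],[0,0,0],15],
  ],
)

```text
time_s: 17.27
eef_pos: [608.0, -119.0, 63.7]
ee_rot: [0.0, 0.985, 0.171, 0.0]
force: [0.5, 0.9, 2.7]
grip_width: 0.3
grip_force: 25.7
```

Request:
step_arm(
  increments=[
    [[0,0,-0.4],[0,0,0],15],
    [[0,0,-0.58],[0,0,0],15],
    [[0.06,-0.1,-0.58],[0,0,0],15],
    [[0.06,-0.1,-0.58],[0,0,0],15],
    [[0.06,-0.1,-0.38],[0,0,0],15],
    [[0.06,-0.1,-0.18],[0,0,0],15],
    [[0.06,-0.1,-0.08],[0,0,0],15],
    [[0.06,-0.1,-0.08],[0,0,0],15],
  ],
)

```text
time_s: 18.27
eef_pos: [608.1, -117.9, 64.2]
ee_rot: [-0.0, 0.985, 0.171, -0.0]
force: [1.6, -1.2, -4.2]
grip_width: 0.291
grip_force: 25.1
```

Request:
step_arm(
  increments=[
    [[0,0,0.08],[0,0,0],15],
    [[0,0,0.15],[0,0,0],15],
    [[0,0,0.15],[0,0,0],15],
  ],
)

```text
time_s: 18.65
eef_pos: [608.1, -117.9, 62.6]
ee_rot: [-0.0, 0.985, 0.171, -0.0]
force: [2.4, -1.5, -4.9]
grip_width: 0.296
grip_force: 25.2
```

Request:
step_arm(
  increments=[
    [[0,0,0.1],[0,0,0],15],
    [[0,0,0.2],[0,0,0],15],
    [[0,0,0.3],[0,0,0],15],
    [[0,0,0.4],[0,0,0],15],
    [[0,0,0.45],[0,0,0],15],
    [[0,0,0.45],[0,0,0],15],
  ],
)

```text
time_s: 19.4
eef_pos: [608.1, -117.9, 58.2]
ee_rot: [-0.0, 0.985, 0.171, 0.0]
force: [2.0, -0.9, -3.8]
grip_width: 0.298
grip_force: 25.2
```

Request:
step_arm(
  increments=[
    [[0,0,0],[0,0,0],35],
    [[0,0,0],[0,0,0],45],
    [[0,0,0],[0,0,0],58],
    [[0,0,0],[0,0,0],58],
    [[0,0,0],[0,0,0],58],
  ],
)

```text
time_s: 20.02
eef_pos: [608.1, -117.9, 58.2]
ee_rot: [-0.0, 0.985, 0.171, -0.0]
force: [-1.0, 0.5, 0.6]
grip_width: 0.579
grip_force: 0.0
```

Request:
step_arm(
  increments=[
    [[0,0,-0.5],[0,0,0],58],
    [[0,0,-1.5],[0,0,0],58],
    [[0,0,-3],[0,0,0],58],
    [[0,0,-5],[0,0,0],58],
    [[0,0,-7.5],[0,0,0],58],
    [[-3,0,-10],[0,0,0],58],
    [[-6,0,-11],[0,0,0],58],
    [[-9,0,-12],[0,0,0],58],
  ],
)

```text
time_s: 21.02
eef_pos: [522.7, -148.6, 179.8]
ee_rot: [0.001, 0.985, 0.171, 0.001]
force: [0.1, -1.1, 0.0]
grip_width: 0.579
grip_force: 0.0
```

Request:
step_arm(
  increments=[
    [[-4,0,0],[0,0,0],58],
    [[-8,0,0],[0,0,0],58],
    [[-10,0,0],[0,0,0],58],
    [[-11,0,0],[0,0,0],58],
    [[-11,0,0],[0,0,0],58],
    [[-11,0,0],[0,0,0],58],
  ],
)

```text
time_s: 21.78
eef_pos: [420.4, -185.2, 178.4]
ee_rot: [0.0, 0.985, 0.171, 0.0]
force: [0.4, -0.6, -0.2]
grip_width: 0.582
grip_force: 0.0
```

```bash
python3 - <<'E'
from h import *
shot('side','s9'); shot('top','t9')
a=cv2.imread('pics/t9.png')[165:301,280:410]; b=cv2.imread('pics/s9.png')[225:361,205:355]
cv2.imwrite('pics/c9.png',cv2.resize(np.hstack([a,b]),None,fx=2.8,fy=2.8,interpolation=cv2.INTER_CUBIC))
E
```

```text
(no output)
```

View pics/c9.png

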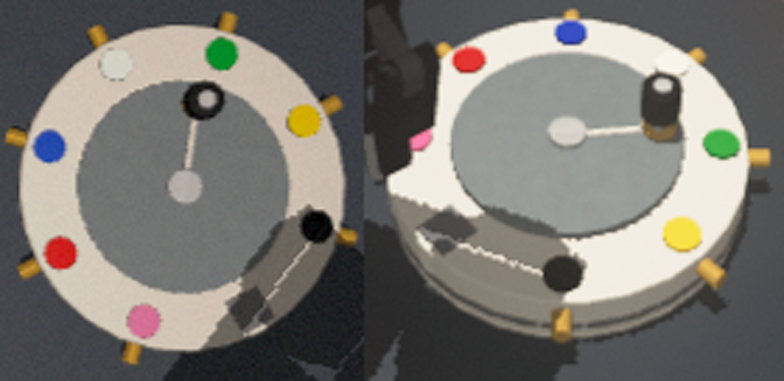

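The cap stands at the green swatch, slightly past its line, with the gripper clear. The cap dot is at (207,99) in the top half and (662,85) in the side half. I'll triangulate its height.

```bash
python3 - <<'E'
from h import *
t=(np.array([207,99])+.5)/2.8-.5+[280,165]; s=(np.array([662-364,85])+.5)/2.8-.5+[205,225]
p,e=tri([ray('top0',*t),ray('side0',*s)]); print(p,e,ang(p))
E
```

```text
[ 607.37697078 -117.35066752   89.73726965] [np.float64(0.6192045873108788), np.float64(0.6192045873109809)] (np.float64(7.6706145426852945), np.float64(59.671801426569886))
```

The dot is at z = 89.7 mm, the same as at the start with the pin down, so the plunger is fully home. Its offset of +7.7 mm along the arc is also within the stated 3 to 12 mm.

```bash
python3 -c "
from rig import ctrl; print(ctrl.finish_job())"
```

```text
the job is handed in; nothing more can be done
None
```

The job is handed in: I lifted the plunger, turned the dial counterclockwise to green, found the hole about 7.7 mm past the swatch line, and let the pin drop fully home (cap height 89.7 mm, same as at the start) before letting go and backing the arm away.

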